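Put a sample vial away in a shielded pot with a push-and-turn cap

ROBOT

A 6-joint arm with a two-finger parallel gripper is mounted at the origin on a cart in front of the work surface, level with it; the furniture and walls round the work are solid. World frame = base frame: x ahead of the robot, y to its left, z up, the work surface at z = 0. Lengths are in mm, angles in rad, forces in N, time in s.
With the tool pointing down it reaches from about 350 to 775 mm from the base axis. Payload 7.3 kg.
Tool frame: the origin (TCP) lies at the centre of the arm's flange, where the gripper is bolted on; the fingertips stand 178 mm ahead of it and the grasp point (between the pads) lies 159 mm ahead of it (r.hold_point_z is the distance from the TCP to the grasp point, in mm); y points along the fingers, x is the direction in which the jaws open and shut, and the axes are right-handed (so a half turn about y gives the same grasp; the last joint's range is limited). The gripper opens to 92 mm and grips with 3 to 60 N. Pads are 19 mm wide; open, the fingers measure 130 mm over their backs; the gripper's body (75 mm by 190 mm) begins 47 mm behind the grasp point.
Start: joints at [-1.368, 0.342, 1.524, -0, 1.275, -0.146], TCP at [179.449, -493.382, 404.741] pointing down, gripper open.
Joint ranges: [-2.53, 2.53], [-0.77, 2.02], [0.04, 2.7], [-1, 4.14], [0.28, 2.66], [-3.11, 3.11]. Speed limits (rad/s): [2.57, 2.57, 3.14, 3.14, 3.14, 3.14].

INTERFACE

Orientations are given as a rotation vector (axis times angle).
In Python, from workcell import r, camera gives the robot as it stands.
- The arm moves only by the shell command python3 -m creep 'ROWS' [FORCE]. ROWS is JSON, one flat list of numbers, 7 for each row, row after row: the finger opening in mm, from 0 to 91.8, then the shift along the tool's x, y, z in mm, then the turn, a rotation vector about the tool's x, y, z in degrees. A call has 1 to 20 rows; each row shifts and turns the commanded pose from where the row before left it, along the tool's axes as they then stand; what a row does not reach is not made up. A row lasts 1/8 s, in which the tool goes at most 62.5 mm and 10.7 degrees, less where a joint would pass 70% of its speed; a pose out of reach is approached as far as the arm can. A call is refused whole if a number of a shift passes 62.5 or a number of a turn 10.7, either way. A call with a gripper value outside its range is refused whole. The fingers move at their own pace and stop on an object; FORCE is the grip in N (left out, the last holds). Time passes only in rows, so rows that do not move let the fingers close. It gives the time, the measured TCP pose, the force and the opening at its end, in the units of the state.
- r.state(): the state, without advancing time (a new reading comes with each control period).
- camera(name): name is "scene" or "top" or "wrist"; returns a dict with "img" (384x512x3 uint8, red, green, blue), "depth" (384x512 float32, mm along the optical axis (not along the pixel's ray), 0 where there is no reading), "fx", "fy", "cx", "cy" (pixels), "k1" (the pictures are not rectified: a ray, as slopes to the right and down, at radius r is drawn at 1 + k1 r^2 times it, then the intrinsics apply), "extrinsics" (4x4, takes a point from camera to world coordinates); the wrist camera has in their place "hand_eye" (4x4, takes a point from camera to tool coordinates, whose origin is the TCP and whose axes are the tool frame's). Camera axes: x right, y up, looking along -z (the intrinsics and any distortion apply to the point x, -y, -z); pixel columns grow to the right and rows downward; lengths in mm; the calibration is good to about 2 mm. A picture is of the moment at which its call begins: read the wrist's pose just before it.
- r.close_job(): hands the job in, once; it reports no verdict.
The state is a dict: "clock": time; "q": joint angles; "joint_vel": joint speeds; "joint_efforts": joint torques, N m; "position": TCP position; "orientation": TCP orientation; "force": force on the tool from outside, world axes, zero at the start; "moment": the same for the moment, N m; "width": finger opening in mm.
Only numpy, scipy, OpenCV 4.12 (cv2) and the standard library are available. Lean on these libraries where they do the work, as an engineer would, in place of code of your own. Each camera call takes 0.05 s, during which the arm holds its last target.

TASK

Put the small sample vial away in the shielded pot: free the pot's safety cap by pressing it firmly down and turning it anticlockwise while pressed, lift it off, and stand it on the bench, open side down, well clear of the pot. Stand the vial upright in the well of the pot and let go of it, then put the cap back on, press it down, turn it clockwise to its stop and let it spring up so that it is locked. Keep the vial upright and leave the other things on the bench where they are.

Things in the scene. Friction and masses are not known exactly. Their poses are not given: they have to be found in the camera images.
- pot: Grey round shielding pot, fixed: screwed to the bench by a steel foot plate 132 (along its x) x 96 x 8. Origin: centre of the underside, on the bench; z up. Body 84 wide to a shoulder 44 high, above it a steel neck 48 wide, 69 high, with a bayonet flange 61 wide. The cap is locked when its bar lies along the pot's x, the foot plate's long side. All is the same at a half turn.
- pot_well (a point): Centre of the floor of the pot's open well, 50 above the bench. The well is 34 wide; the vial stands on this point
- pot_seat (a point): On the pot's axis, 57 above the bench: where the cap's origin lies when locked. To free the cap: press it 7.5 mm below this (at least 6.5; stop at 9.5), turn it 1.08 rad (62 deg, give or take 0.12) anticlockwise seen from above, lift straight. To refit: bar 1.08 rad anticlockwise of the pot's x, lower, press the same 7.5 mm, turn 1.08 rad clockwise, let it rise into its notches. Radial play 2 mm
- pot_ring (a joint): Spring-loaded black ring round the mouth of the well (bore 36) that pushes the cap up: about 8 N under the locked cap (which weighs 4 N) and 1.4 N more per mm pressed, so that a push of 14 N holds it 7.5 mm down. Value in m, positive down: 0 under the locked cap (its top 80 above the bench), up to 0.0095 pressed, -0.0055 when free (top 85.5 above the bench)
- cap: Loose grey cap, 420 g, 72 wide, 87.5 high, locked on the pot at the start. Origin: centre of the lower rim; z up. Knurled skirt 29 high, then a drum 51 wide, its top 69 above the origin. On it a black grip bar, 46 long along the cap's x, 14 thick along y, from 69 to 87.5, to be pinched across its thickness. Two inner lugs and two outer ribs lie on its x axis. Hollow: it has room over the vial
- vial: Small glass vial with a screw cap, standing on the bench, 22 g; body 28 wide up to 48 high, its cap 24 wide up to 59. Origin: centre of its underside, z up. In the well its top stands 23 above the free spring ring, so hold it by no more than its top 20
- beaker: Bystander: clear 100 ml beaker, 54 wide, 70 high; origin in the centre of its underside
- petri_dish: Bystander: flat round dish, 61 wide, 15 high; origin in the centre of its underside
- cuvette_box: Bystander: small box 45 x 85 x 28; origin in the centre of its underside
- stir_bar_box: Bystander: round tin, 60 wide, 26 high; origin in the centre of its underside
- tweezers: Bystander: tweezers lying flat, 123 long; origin at mid length on the bench
- wash_bottle: Bystander: white squeeze bottle, 65 wide, 199 high with its spout; origin on the bench under it
There are look-alikes about, which are no part of the job. Leave any orange look-alike of the cap alone. Of the things that look like the vial, take the one that is farthest to the robot's right at the start.

How it is judged:
By the outcome, as a careful person would: the job done as asked, in the order asked, and still so for the second after the job is handed in, with the robot touching nothing.
It also fails if it takes over 72 s, if anything falls off the work surface, if the arm or the gripper's body presses on something with over 40 N, if the wrist force passes 120 N, or if a joint passes its speed limit or range.

## Working session

There is one attempt and no reset: what is moved stays moved. The work goes in short steps, Python scripts to look and compute and a shell command to move; the robot and the scene stay as the last step left them, time stands still between calls to the robot, and variables do not carry over. Pictures are saved under pics/ and viewed, and the job is handed in when it is done.

```bash
ls; mkdir -p pics
python3 - <<'E'
from workcell import r,camera
import cv2,numpy as np
s=r.state();print({k:np.round(v,3).tolist() for k,v in s.items()}, r.hold_point_z)
for n in("scene","top","wrist"):
    c=camera(n);cv2.imwrite(f"pics/{n}0.png",c["img"][:,:,::-1]);np.savez(f"pics/{n}0.npz",**c)
    print(n,{k:np.round(v,4).tolist() for k,v in c.items() if k not in("img","depth")})
E
```

```text
pics
{'clock': 0.0, 'q': [-1.368, 0.343, 1.525, 0.0, 1.275, -0.146], 'joint_vel': [0.001, 0.001, 0.0, -0.002, 0.001, -0.0], 'joint_efforts': [-0.001, -43.124, -24.422, 0.072, 0.056, -0.0], 'position': [179.429, -493.255, 404.039], 'orientation': [-1.353, 0.949, -0.947], 'force': [0.269, -0.708, 0.325], 'moment': [-0.008, 0.019, -0.04], 'width': 91.855} 159.20000000000002
scene {'fx': 451.0696, 'fy': 451.0696, 'cx': 256.7037, 'cy': 197.5278, 'k1': 0.0216, 'extrinsics': [[-0.8241, 0.3159, -0.4702, 2.3564], [-0.5664, -0.4472, 0.6923, 899.5684], [0.0085, 0.8368, 0.5474, 741.7133], [0.0, 0.0, 0.0, 1.0]]}
top {'fx': 395.2648, 'fy': 395.2648, 'cx': 255.2795, 'cy': 188.984, 'k1': -0.0062, 'extrinsics': [[-0.0084, 0.996, -0.0892, 466.8035], [-0.9997, -0.0106, -0.024, 55.8925], [-0.0248, 0.0889, 0.9957, 1087.2438], [0.0, 0.0, 0.0, 1.0]]}
wrist {'fx': 298.2453, 'fy': 298.2453, 'cx': 259.174, 'cy': 184.4614, 'k1': -0.015, 'hand_eye': [[1.0, -0.0003, 0.0005, 0.5896], [0.0005, 0.2659, -0.964, 20.0777], [0.0001, 0.964, 0.2659, 72.6161], [0.0, 0.0, 0.0, 1.0]]}
```

View pics/scene0.png

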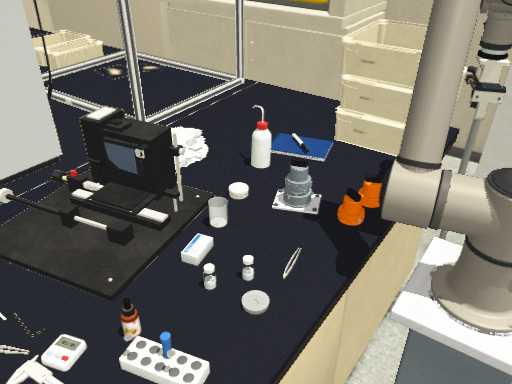

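View pics/top0.png

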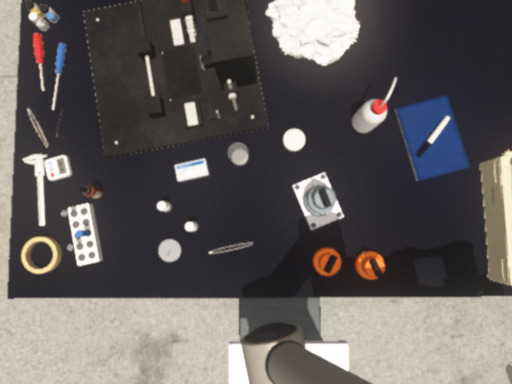

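View pics/wrist0.png

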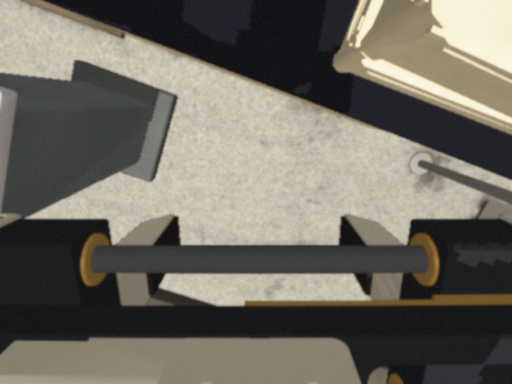

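Run:
```python
from workcell import r
from scipy.spatial.transform import Rotation as R
print(R.from_rotvec(r.state()['orientation']).as_matrix().round(4))
```

```text
[[ 3.418e-01 -2.000e-04  9.398e-01]
 [-9.398e-01  1.100e-03  3.418e-01]
 [-1.100e-03 -1.000e+00  2.000e-04]]
```

```bash
cat > h.py <<'E'
import numpy as np,cv2
from scipy.spatial.transform import Rotation as R
def K(c): return float(c["fx"]),float(c["fy"]),float(c["cx"]),float(c["cy"]),float(c["k1"])
def ray(c,u,v):
    fx,fy,cx,cy,k=K(c)
    p=cv2.undistortPoints(np.array([[[u,v]]],float),np.array([[fx,0,cx],[0,fy,cy],[0,0,1]]),np.array([k,0,0,0,0.]))[0,0]
    return np.array([p[0],-p[1],-1.])
def T(c,st=None):
    if "extrinsics" in c: return np.array(c["extrinsics"])
    M=np.eye(4);M[:3,:3]=R.from_rotvec(st["orientation"]).as_matrix();M[:3,3]=st["position"];return M@np.array(c["hand_eye"])
def onplane(c,u,v,z,st=None):
    M=T(c,st);d=M[:3,:3]@ray(c,u,v);o=M[:3,3];return o+d*(z-o[2])/d[2]
def deproj(c,u,v,st=None):
    d=float(c["depth"][int(round(v)),int(round(u))]);M=T(c,st);return M[:3,:3]@(ray(c,u,v)*d)+M[:3,3]
def cloud(c,st=None):
    fx,fy,cx,cy,k=K(c);h,w=c["depth"].shape
    uu,vv=np.meshgrid(np.arange(w,dtype=float),np.arange(h,dtype=float))
    p=cv2.undistortPoints(np.stack([uu,vv],-1).reshape(-1,1,2),np.array([[fx,0,cx],[0,fy,cy],[0,0,1]]),np.array([k,0,0,0,0.])).reshape(h,w,2)
    d=c["depth"][...,None];P=np.concatenate([p[...,:1],-p[...,1:],-np.ones((h,w,1))],-1)*d
    M=T(c,st);return P@M[:3,:3].T+M[:3,3]
def proj(c,P,st=None):
    M=np.linalg.inv(T(c,st));p=M[:3,:3]@np.array(P,float)+M[:3,3];x,y=p[0]/-p[2],-p[1]/-p[2]
    fx,fy,cx,cy,k=K(c);f=1+k*(x*x+y*y);return np.array([fx*x*f+cx,fy*y*f+cy])
def blob(mask,u,v):
    n,l,s,ce=cv2.connectedComponentsWithStats(mask.astype(np.uint8));i=l[v,u];return l==i
def snap(name,tag):
    from workcell import r,camera
    st=r.state();c=camera(name);cv2.imwrite(f"pics/{tag}.png",c["img"][:,:,::-1])
    np.savez(f"pics/{tag}.npz",**c,**{"st_"+k:np.array(v) for k,v in st.items()});return c,st
def crop(c,u0,u1,v0,v1,s,fn): cv2.imwrite(fn,cv2.resize(c["img"][v0:v1,u0:u1,::-1],None,fx=s,fy=s,interpolation=cv2.INTER_CUBIC))
E
python3 - <<'E'
from h import *
t=np.load("pics/top0.npz");s=np.load("pics/scene0.npz")
crop(t,150,350,120,285,4,"pics/c1.png")
crop(s,170,330,140,320,3.3,"pics/c2.png")
for n,u,v in[("vialR",191,226),("vialL",164,206),("dish",169,250),("tin",293,139),("beaker",238,153),("cap",319,198),("tweez",231,248),("o1",327,262),("o2",370,265),("bottle",368,120)]:
    print(n,deproj(t,u,v).round(1))
P=cloud(t);print("cloud ok")
# vials height profile
for u,v in[(191,226),(164,206)]:
    print(P[v-8:v+9,u-8:u+9,2].round(0).astype(int))
E
```

```text
vialR [464.  248.6  59.8]
vialL [516.7 319.8  59.9]
dish [399.9 315.7  17.8]
tin [697.5 -22.5  25. ]
beaker [665.3 129.3   0.9]
cap [529.2 -75.4 127.2]
tweez [403.2 149.5   2.5]
o1 [370.3 -99.9  69.2]
o2 [ 361.7 -208.7   66.3]
bottle [ 725.5 -205.3  107.5]
cloud ok
[[ 2  2 -1 -3  1  0  0 -2 -2  1  0 -1 -1  1 -4 -1 -1]
 [ 2  4  3  4  1  3  1 -2  0  2  2  0  2 -3  6  1 -3]
 [-1  0  2  1 -1 -1  1 -1  0  5  1  0  1 -4  2  0  1]
 [ 1 -1 -1  3  3 -3 -3 -1 20 42 40 23  5 -1  0  2 -2]
 [-1 -1  0  1 62 59 62 60 57 57 44 40 28 11 -2  4  0]
 [-1  0 -1 62 59 56 61 60 54 56 55 43 40 17  9 -2 -2]
 [ 0  1 60 57 57 59 58 59 58 59 58 49 41 32 18 -1  0]
 [ 0  2 59 60 63 58 57 60 57 58 60 54 39 35 18  3  0]
 [ 2  1 57 62 62 62 56 60 60 58 58 56 45 32 17  1 -2]
 [ 1  0 60 59 61 61 60 58 60 60 60 51 42 30 13  0 -2]
 [ 1  1  1 60 58 60 57 58 56 62 58 21 23 17  5 -1 -1]
 [ 0 -3  3 -1 63 57 59 59 57 59 20 23 19 10 -1  0  0]
 [ 1 -1  0  0  0 60 57 59 23 19 21 25  2  4 -2 -1  1]
 [ 1  0 -3 -2 -1  1 -2  0  0  2 -2  2 -1  3  2  2 -3]
 [ 1  3 -1 -2  1 -1  5  4 -2  5  0  1  1  3 -2 -3 -3]
 [ 1 -1  1 -3  4  1  0  
[... 915 characters left out ...]
0   57   60   58   62   58   58   52   21   21   21
    15    7    1]
 [   5   -1    2   56   61   60   60   60   62   53   23   22   36   20
    13    3    1]
 [   0   -3    0   -2   58   55   56   55   49   25   21   22   28   13
     8    0    1]
 [   2   -1   -1   -1   -1   -1   24   -2   15   21   33   22   10    2
     2   -1   -1]
 [   0    0   -3    0   -1    7    0    2   -2    1    0    1    0    1
     0    0    2]
 [   2    3    1    2    1    1    0   -2   -2   -4    0    0    2    2
    -4   -2    1]
 [   0   -2    1    0   -1    3   -1    1    1    4   -3   -1    1   -2
     0    1    1]
 [   1    2   -3   -3    2    0    4    0   -1    3    0    0   -1    0
     0    1    0]]
```

View pics/c1.png

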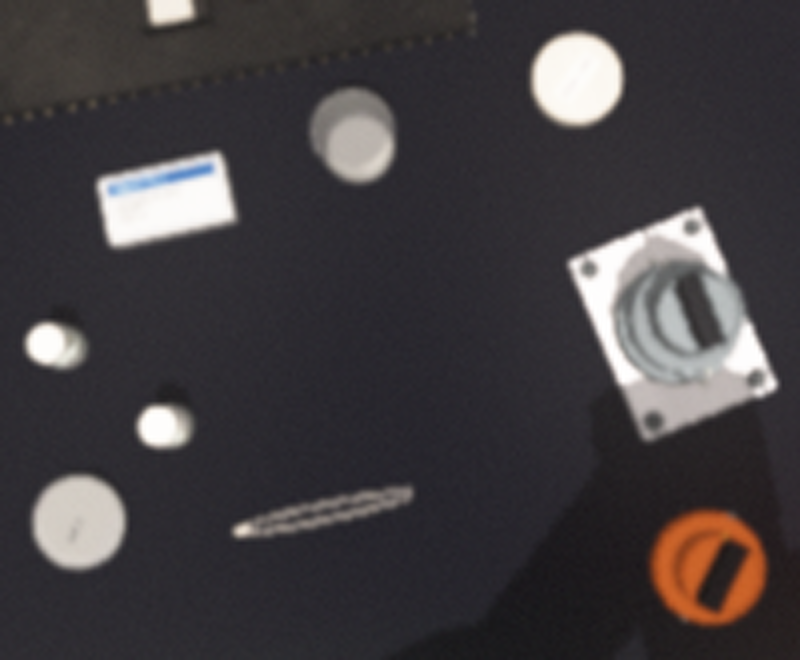

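View pics/c2.png

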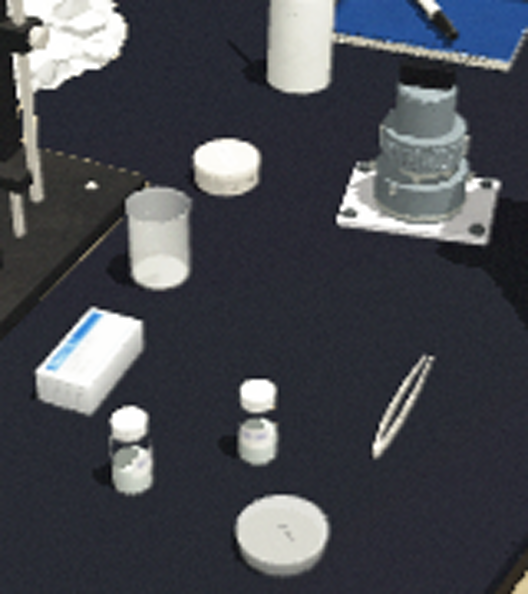

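Run:
```python
from h import *
t=np.load("pics/top0.npz");s=np.load("pics/scene0.npz")
for nm,c in(("top",t),("scene",s)):
    P=cloud(c);X,Y,Z=P[...,0],P[...,1],P[...,2]
    near=(abs(X-535)<90)&(abs(Y+75)<90)
    for a,b,l in((140,150,"bar"),(122,131,"drumtop"),(6,11,"plate")):
        m=near&(Z>a)&(Z<b)
        pts=P[m][:,:2].astype(np.float32)
        if len(pts)<5: continue
        rc=cv2.minAreaRect(pts);print(nm,l,len(pts),"mean",P[m].mean(0).round(1),"rect",np.round(rc[0],1),np.round(rc[1],1),round(rc[2],1))
    n2=(abs(X-462)<30)&(abs(Y-247)<30)&(Z>52)
    print(nm,"vial",P[n2].mean(0).round(1),cv2.minEnclosingCircle(P[n2][:,:2].astype(np.float32)))
# bright-plate corners in top
hsv=cv2.cvtColor(t["img"],cv2.COLOR_RGB2HSV)
g=t["img"].min(2)
m=np.zeros(g.shape,np.uint8);m[165:235,285:350]=(g[165:235,285:350]>75)
cn,_=cv2.findContours(m,cv2.RETR_EXTERNAL,cv2.CHAIN_APPROX_NONE);k=max(cn,key=cv2.contourArea)
rc=cv2.minAreaRect(k);print(rc);b=cv2.boxPoints(rc);W=np.array([onplane(t,u,v,8) for u,v in b]);print(W.round(1),"centre",W.mean(0).round(1))
for i in range(4):
    d=W[(i+1)%4]-W[i];print(np.hypot(*d[:2]).round(1),np.degrees(np.arctan2(d[1],d[0])).round(1))
# bolt-pixel corners typed from crop
for q in [(589,269),(691,228),(756,380),(654,421)]:
    print("bolt",onplane(t,150+q[0]/4-.4,120+q[1]/4-.4,8).round(1))
# bar black mask in top
m=np.zeros(g.shape,np.uint8);m[182:212,310:338]=(t["img"].max(2)[182:212,310:338]<45)
cn,_=cv2.findContours(m,cv2.RETR_EXTERNAL,cv2.CHAIN_APPROX_NONE);k=max(cn,key=cv2.contourArea);rc=cv2.minAreaRect(k);print(rc);b=cv2.boxPoints(rc);W=np.array([onplane(t,u,v,144.5) for u,v in b]);print("bar",W.round(1),W.mean(0).round(1))
# vial cap white mask
m=np.zeros(g.shape,np.uint8);m[214:238,180:203]=g[214:238,180:203]>185
(u,v),rr=cv2.minEnclosingCircle(np.argwhere(m)[:,::-1].astype(np.float32));print("vial px",u,v,rr,onplane(t,u,v,59).round(1))
```

```text
top bar 117 mean [530.9 -87.7 144.6] rect [531.  -87.8] [45.8 13.5] 21.3
top drumtop 206 mean [530.3 -86.7 126.2] rect [531.8 -88. ] [48.9 49. ] 89.1
top plate 670 mean [528.5 -85.5   8.5] rect [537.5 -90.2] [156.7 129.4] 9.7
top vial [464.8 253.1  58.8] ((465.1573486328125, 253.2652587890625), 11.841043472290039)
scene bar 62 mean [527.2 -82.1 143.9] rect [527.9 -83.5] [45.3 19.4] 19.0
scene drumtop 93 mean [523.2 -72.2 126.3] rect [523.8 -70.9] [48.2 26.8] 23.0
scene plate 371 mean [520.8 -70.1   8.4] rect [530.4 -89.9] [134.9 115.6] 19.0
scene vial [461.1 259.   58.5] ((462.495361328125, 256.4095153808594), 13.603289604187012)
((317.5776062011719, 200.6810302734375), (51.340824127197266, 38.07887268066406), 66.80140686035156)
[[ 574.5  -13.3    8. ]
 [ 614.8 -109.8    8. ]
 [ 485.2 -161.3    8. ]
 [ 445.6  -65.9    8. ]] centre [530.  -87.5   8. ]
104.6 -67.3
139.5 -158.3
103.3 112.6
139.3 22.2
bolt [568.1 -32.    8. ]
bolt [ 595.6 -102.2    8. ]
bolt [ 491.3 -143.7    8. ]
bolt [464.2 -74.1   8. ]Traceback (most recent call last):
  File "<stdin>", line 26, in <module>
ValueError: max() iterable argument is empty
```

```bash
cat >> h.py <<'E'
def go(x,y,tipz,yawx):
    """rows needed: turn about tool y first, then shift in tool axes after the turn (tip = 178 ahead)"""
    from workcell import r
    s=r.state();Rm=R.from_rotvec(s["orientation"]).as_matrix();p=np.array(s["position"])
    yaw=np.degrees(np.arctan2(Rm[1,0],Rm[0,0]));d=(yawx-yaw+180)%360-180
    R0=R.from_euler("y",-d,degrees=True);Rn=Rm@R0.as_matrix()
    tilt=np.degrees(np.arccos(min(1,-Rm[2,1])))
    D=np.array([x,y,tipz+178.])-p
    print("t%.2f"%s["clock"],"tip",(p+178*Rm[:,1]).round(1),"yaw %.2f tilt %.2f"%(yaw,tilt),"w %.1f"%s["width"],"F",np.round(s["force"],1))
    print("turn y %.2f"%-d,"| shift before turn",(Rm.T@D).round(1),"| after turn",(Rn.T@D).round(1))
E
python3 -c "
from h import *;go(530.5,-87.7,222,-68.2)"
```

```text
t0.15 tip [ 179.4 -493.1  226.2] yaw -70.01 tilt 0.06 w 92.3 F [ 0.6 -1.   0.1]
turn y -1.81 | shift before turn [-261.2    4.6  468.6] | after turn [-246.2    4.6  476.6]
```

```bash
python3 -m creep '[91,0,0,0,0,-1.8,0, 91,-24.6,0,47.7,0,0,0, 91,-24.6,0,47.7,0,0,0, 91,-24.6,0,47.7,0,0,0, 91,-24.6,0,47.7,0,0,0, 91,-24.6,0,47.7,0,0,0, 91,-24.6,0,47.7,0,0,0, 91,-24.6,0,47.7,0,0,0, 91,-24.6,0,47.7,0,0,0, 91,-24.6,0,47.7,0,0,0, 91,-24.6,0,47.7,0,0,0, 91,0,0,0,0,0,0, 91,0,0,0,0,0,0]' 60
python3 - <<'E'
from h import *
c,s=snap("wrist","w1");go(530.5,-87.7,128.5,-68.2)
P=cloud(c,s);X,Y,Z=P[...,0],P[...,1],P[...,2]
near=(abs(X-530)<60)&(abs(Y+88)<60)
for a,b,l in((139,150,"bar"),(122,131,"drumtop")):
    m=near&(Z>a)&(Z<b);rc=cv2.minAreaRect(P[m][:,:2].astype(np.float32));print(l,m.sum(),P[m].mean(0).round(1),np.round(rc[0],1),np.round(rc[1],1),rc[2])
E
```

```text
clock: 1.78
position: [530.9, -87.9, 404.4]
orientation: [-1.367, 0.924, -0.923]
force: [0.1, -0.0, 0.7]
width: 91.1
t1.82 tip [530.5 -88.5 226.6] yaw -68.21 tilt 0.04 w 91.2 F [-0.4 -0.  -0.4]
turn y -0.01 | shift before turn [-0.7 98.1  0.2] | after turn [-0.7 98.1  0.2]
bar 866 [532.4 -86.3 144.2] [531.7 -86.6] [45.1 14. ] 20.24464988708496
drumtop 1525 [533.2 -86.1 126. ] [532.2 -86.8] [48.1 49.1] 20.542348861694336
```

View pics/w1.png

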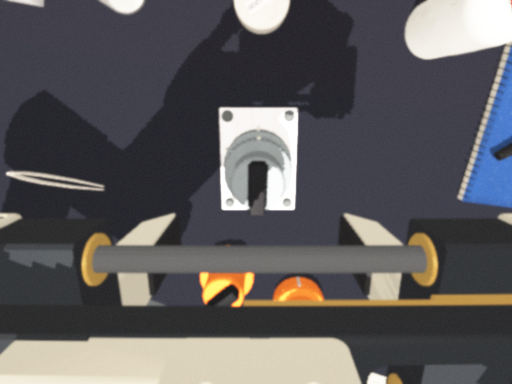

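```bash
python3 -m creep '[60,-1,50,0.5,0,0,0, 40,0,40,0,0,0,0, 40,0,8,0,0,0,0, 40,0,0,0,0,0,0, 5,0,0,0,0,0,0, 5,0,0,0,0,0,0, 5,0,0,0,0,0,0, 5,0,0,0,0,0,0, 5,0,0,0,0,0,0]' 60
python3 - <<'E'
from h import *
c,s=snap("scene","s1");go(531,-87.3,128.5,-68.7);crop(c,230,430,100,250,4,"pics/s1c.png")
E
```

```text
clock: 2.95
position: [531.2, -86.7, 307.0]
orientation: [-1.365, 0.924, -0.925]
force: [-0.1, 1.1, 2.8]
width: 13.5
t3.00 tip [531.2 -86.7 129. ] yaw -68.20 tilt 0.01 w 13.4 F [-0.9  0.2  3.1]
turn y 0.50 | shift before turn [ 0.5  0.5 -0.4] | after turn [ 0.5  0.5 -0.4]
```

View pics/s1c.png

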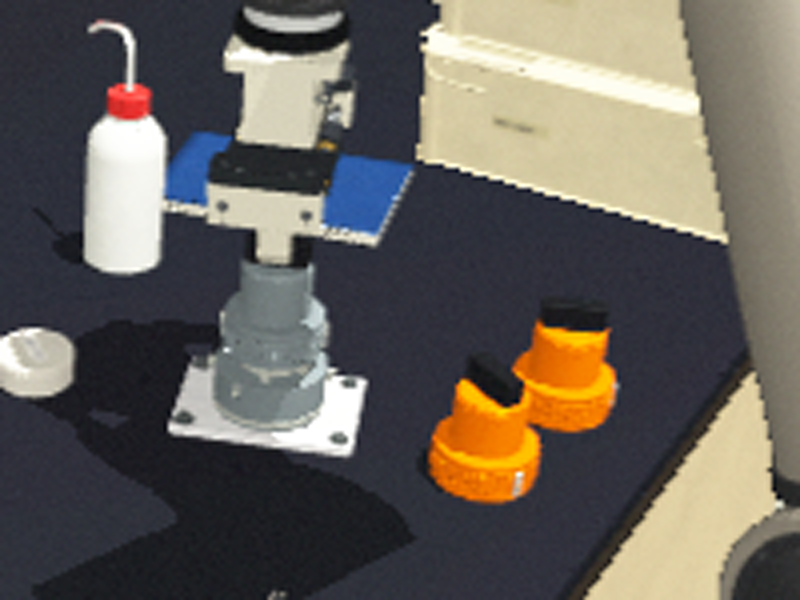

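```bash
python3 -m creep '[5,0,2,0,0,0,0, 5,0,2,0,0,0,0, 5,0,2,0,0,0,0, 5,0,2,0,0,0,0, 5,0,0,0,0,0,0, 5,0,0,0,0,0,0]'; python3 -c "
from h import *;go(531,-87.3,121,-68.7)"
```

```text
clock: 3.75
position: [531.3, -86.7, 300.0]
orientation: [-1.365, 0.923, -0.926]
force: [-3.9, 2.9, 12.6]
width: 13.2
t3.75 tip [531.5 -86.8 122. ] yaw -68.21 tilt 0.09 w 13.2 F [-3.9  2.9 12.6]
turn y 0.49 | shift before turn [ 0.4  1.  -0.4] | after turn [ 0.4  1.  -0.4]
```

```bash
python3 -m creep '[5,0,1.2,0,0,0,0, 5,0,0,0,0,0,0, 5,0,0,0,0,0,0]'; python3 -c "
from h import *;go(531,-87.3,121,-68.7)"
```

```text
clock: 4.12
position: [531.3, -86.7, 299.0]
orientation: [-1.365, 0.923, -0.926]
force: [-2.7, 1.8, 14.2]
width: 13.8
t4.12 tip [531.5 -86.8 121. ] yaw -68.20 tilt 0.09 w 13.8 F [-2.7  1.8 14.2]
turn y 0.50 | shift before turn [ 0.4 -0.  -0.5] | after turn [ 0.5 -0.  -0.5]
```

```bash
python3 -m creep '[5,0,0,0,0,-9,0, 5,0,0,0,0,-9,0, 5,0,0,0,0,-9,0, 5,0,0,0,0,-9,0, 5,0,0,0,0,-9,0, 5,0,0,0,0,-9,0, 5,0,0,0,0,-8,0, 5,0,0,0,0,0,0, 5,0,0,0,0,0,0]'; python3 -c "
from h import *;go(531,-87.3,121,-6.2)
from workcell import r;print(r.state()['moment'])"
```

```text
clock: 5.25
position: [531.8, -86.6, 299.3]
orientation: [-1.569, 0.082, -0.088]
force: [-0.1, 2.7, 14.1]
width: 13.2
t5.25 tip [532.5 -86.6 121.3] yaw -6.22 tilt 0.22 w 13.2 F [-0.1  2.7 14.1]
turn y -0.02 | shift before turn [-0.7  0.3 -0.8] | after turn [-0.7  0.3 -0.8]
[0.66211111 0.22369198 0.02516942]
```

```bash
python3 -m creep '[5,0,-5,0,0,0,0, 5,0,-5,0,0,0,0, 5,0,-5,0,0,0,0, 5,0,-5,0,0,0,0, 5,0,0,0,0,0,0]'; python3 -c "
from h import *;c,s=snap('scene','s2');go(531,-87.3,121,-6.2);crop(c,230,430,100,250,4,'pics/s2c.png')"
```

```text
clock: 5.88
position: [531.0, -86.9, 317.1]
orientation: [-1.569, 0.086, -0.084]
force: [0.0, 0.4, -4.3]
width: 13.7
t5.92 tip [530.7 -86.9 139. ] yaw -6.22 tilt 0.07 w 13.6 F [-0.1  0.6 -4. ]
turn y -0.02 | shift before turn [ 0.1 18.  -0.4] | after turn [ 0.1 18.  -0.4]
```

View pics/s2c.png

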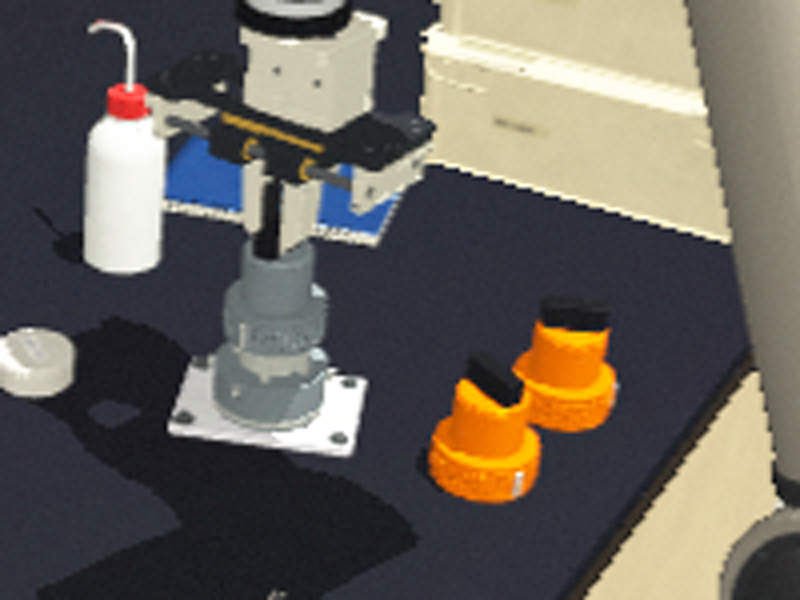

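```bash
python3 -m creep '[5,0,-20,0,0,0,0, 5,0,-25,0,0,0,0, 5,0,0,0,0,0,0]'; python3 -c "
from h import *;go(535,80,95,-6.2)"
```

```text
clock: 6.3
position: [531.5, -87.0, 363.6]
orientation: [-1.57, 0.083, -0.088]
force: [0.7, -0.3, -4.3]
width: 13.7
t6.30 tip [532.  -87.2 185.6] yaw -6.22 tilt 0.19 w 13.7 F [ 0.7 -0.3 -4.3]
turn y -0.02 | shift before turn [-14.9  90.4 166.5] | after turn [-14.8  90.4 166.5]
```

```bash
python3 -m creep '[5,-3,0,33,0,0,0, 5,-3,0,33,0,0,0, 5,-3,0,33,0,0,0, 5,-3,0,33,0,0,0, 5,-3,0,34,0,0,0, 5,0,30,0,0,0,0, 5,0,30,0,0,0,0, 5,0,30,0,0,0,0, 5,0,10,0,0,0,0, 5,0,6,0,0,0,0, 5,0,0,0,0,0,0]'; python3 -c "
from h import *;go(535,80,71.5,-6.2);c,s=snap('scene','s3');crop(c,180,380,100,250,4,'pics/s3c.png')"
```

```text
clock: 7.68
position: [534.4, 79.8, 256.7]
orientation: [-1.569, 0.085, -0.086]
force: [-0.1, -0.1, -4.8]
width: 13.2
t7.67 tip [534.5  79.7  78.7] yaw -6.22 tilt 0.03 w 13.2 F [-0.1 -0.1 -4.8]
turn y -0.02 | shift before turn [0.5 7.2 0.3] | after turn [0.5 7.2 0.3]
```

View pics/s3c.png

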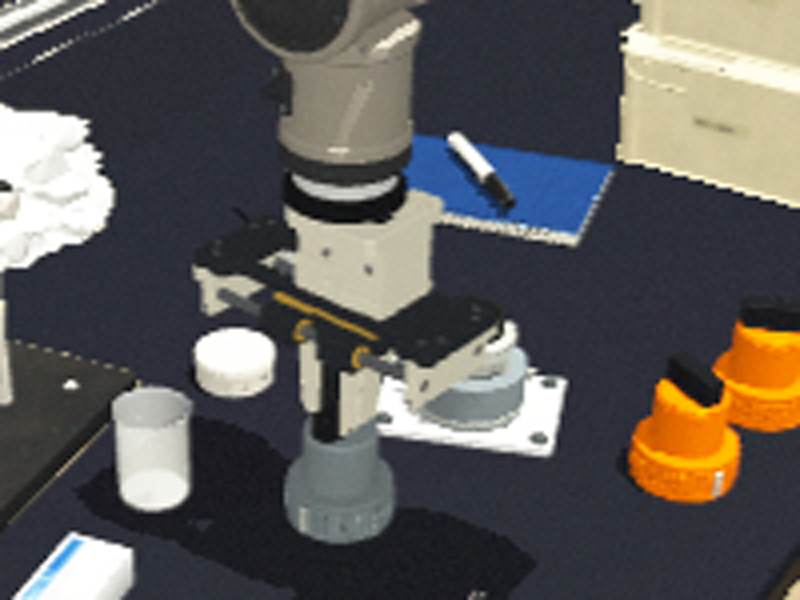

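```bash
python3 -m creep '[5,0,3,0,0,0,0, 5,0,2,0,0,0,0, 5,0,0.7,0,0,0,0, 5,0,0.5,0,0,0,0]'; python3 -c "
from h import *;go(535,80,71.5,-6.2)"
```

```text
clock: 8.22
position: [534.3, 79.8, 250.3]
orientation: [-1.569, 0.085, -0.085]
force: [0.5, 0.7, -4.2]
width: 13.5
t8.22 tip [534.3  79.8  72.3] yaw -6.21 tilt 0.01 w 13.5 F [ 0.5  0.7 -4.2]
turn y -0.01 | shift before turn [0.7 0.8 0.3] | after turn [0.7 0.8 0.3]
```

```bash
python3 -m creep '[5,0,0.6,0,0,0,0, 5,0,0.6,0,0,0,0, 5,0,0,0,0,0,0]'; python3 -c "
from h import *;go(535,80,71.5,-6.2)"
```

```text
clock: 8.6
position: [534.2, 79.9, 250.1]
orientation: [-1.569, 0.085, -0.086]
force: [-4.4, 0.2, 5.1]
width: 13.4
t8.60 tip [534.3  79.8  72.1] yaw -6.21 tilt 0.03 w 13.4 F [-4.4  0.2  5.1]
turn y -0.01 | shift before turn [0.8 0.6 0.2] | after turn [0.8 0.6 0.2]
```

```bash
python3 -m creep '[50,0,-0.5,0,0,0,0, 50,0,0,0,0,0,0, 50,0,0,0,0,0,0, 50,0,-40,0,0,0,0, 50,0,-60,0,0,0,0, 50,0,0,0,0,0,0]'; python3 -c "
from h import *;go(420,250,170,-6.2)"
```

```text
clock: 9.35
position: [535.4, 79.9, 354.3]
orientation: [-1.569, 0.077, -0.093]
force: [-0.1, 0.1, 0.2]
width: 49.8
t9.35 tip [537.1  79.9 176.3] yaw -6.21 tilt 0.58 w 49.8 F [-0.1  0.1  0.2]
turn y -0.01 | shift before turn [-133.1    5.1  156.6] | after turn [-133.1    5.1  156.6]
```

```bash
python3 -m creep '[50,-20,0,30,0,0,0, 50,-20,0,30,0,0,0, 50,-20,0,25,0,0,0, 50,-18,0,20,0,0,0, 50,0,0,0,0,0,0, 50,0,0,0,0,0,0]'
python3 - <<'E'
from h import *
c,s=snap("wrist","w2");t,_=snap("top","t2");go(465,253,41,-6.2)
P=cloud(c,s);X,Y,Z=P[...,0],P[...,1],P[...,2]
m=(abs(X-465)<30)&(abs(Y-253)<30)&(Z>53)&(Z<64);print(m.sum(),P[m].mean(0).round(1),cv2.minEnclosingCircle(P[m][:,:2].astype(np.float32)))
print(np.argwhere(m).mean(0))
crop(t,130,370,110,290,3,"pics/t2c.png")
E
```

```text
clock: 10.1
position: [468.4, 192.3, 349.2]
orientation: [-1.57, 0.085, -0.085]
force: [0.9, -0.3, 0.5]
width: 50.1
t10.20 tip [468.6 191.9 171.3] yaw -6.27 tilt 0.02 w 50.2 F [ 1.  -0.1  0.8]
turn y -0.07 | shift before turn [-10.3 130.3  60.4] | after turn [-10.2 130.3  60.4]
574 [465.2 255.5  59.2] ((465.1611328125, 255.38034057617188), 11.88381576538086)
[112.78222997 246.40418118]
```

View pics/w2.png

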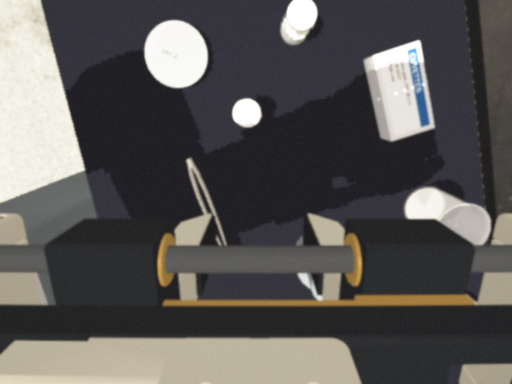

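View pics/t2c.png

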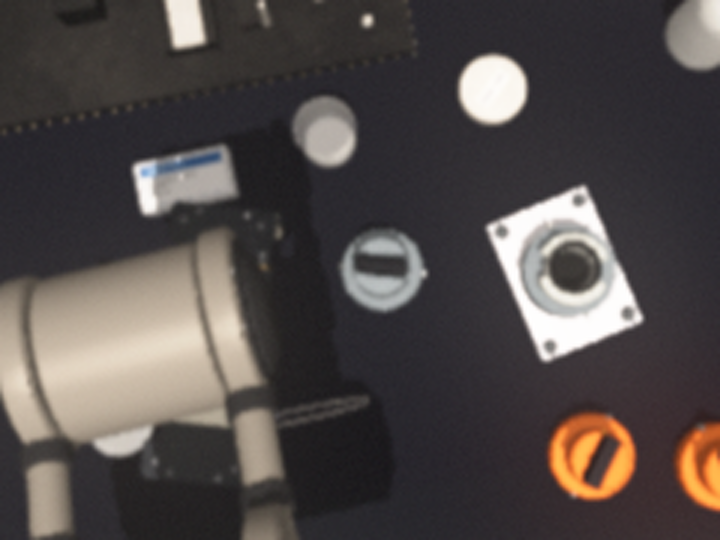

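```bash
python3 -m creep '[50,-5,0,31,0,0,0, 50,-5,0,31,0,0,0, 50,0,40,0,0,0,0, 50,0,40,0,0,0,0, 50,0,30,0,0,0,0, 50,0,14,0,0,0,0, 50,0,4,0,0,0,0, 50,0,0,0,0,0,0]' 10
python3 - <<'E'
from h import *
c,s=snap("scene","s4");go(465,254.5,42,-6.2);crop(c,130,330,190,340,4,"pics/s4c.png")
E
```

```text
clock: 11.2
position: [465.4, 255.3, 222.3]
orientation: [-1.569, 0.084, -0.086]
force: [-0.9, -0.4, 0.2]
width: 49.6
t11.25 tip [465.7 255.5  44.6] yaw -6.23 tilt 0.11 w 49.9 F [ 0.4 -0.4  1.4]
turn y -0.03 | shift before turn [-0.3  2.6 -0.9] | after turn [-0.3  2.6 -0.9]
```

View pics/s4c.png

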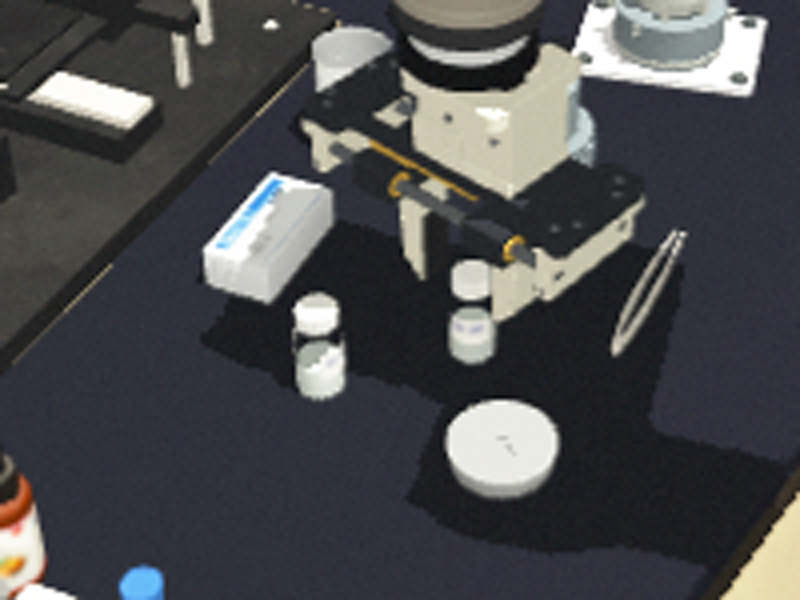

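```bash
python3 -m creep '[50,0,2.5,0,0,0,0, 20,0,0,0,0,0,0, 20,0,0,0,0,0,0, 20,0,0,0,0,0,0, 20,0,0,0,0,0,0, 20,0,0,0,0,0,0]' 12
python3 - <<'E'
from h import *
c,s=snap("scene","s5");go(465,254.5,150,-6.2);crop(c,130,330,190,340,4,"pics/s5c.png")
E
```

```text
clock: 12.0
position: [464.8, 255.4, 219.0]
orientation: [-1.569, 0.085, -0.085]
force: [-0.0, 0.4, -0.4]
width: 24.3
t12.05 tip [464.9 255.4  41.1] yaw -6.22 tilt 0.00 w 24.1 F [ 0.1 -0.4  0.4]
turn y -0.02 | shift before turn [   0.2 -108.9   -0.9] | after turn [   0.2 -108.9   -0.9]
```

View pics/s5c.png

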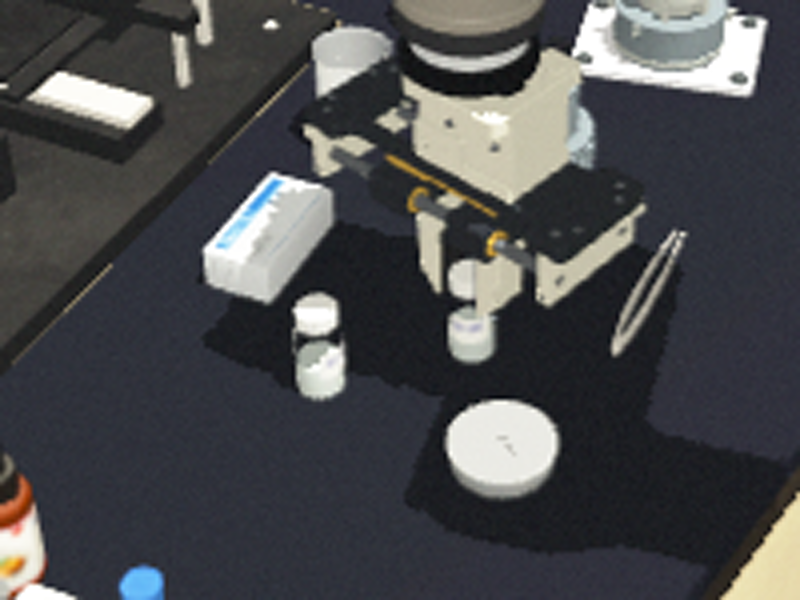

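```bash
python3 -m creep '[20,0,-20,0,0,0,0, 20,0,-45,0,0,0,0, 20,0,-45,0,0,0,0, 20,0,0,0,0,0,0]'
python3 - <<'E'
from h import *
c,s=snap("scene","s6");go(531.2,-87,150,-6.2);crop(c,130,330,170,320,4,"pics/s6c.png")
E
```

```text
clock: 12.55
position: [465.6, 255.7, 332.6]
orientation: [-1.566, 0.08, -0.091]
force: [-0.2, 1.1, -0.7]
width: 24.4
t12.60 tip [465.5 255.6 152.4] yaw -6.21 tilt 0.19 w 24.4 F [-0.3 -0.3 -1. ]
turn y -0.01 | shift before turn [ 102.9    2.3 -333.3] | after turn [ 102.8    2.3 -333.3]
```

View pics/s6c.png

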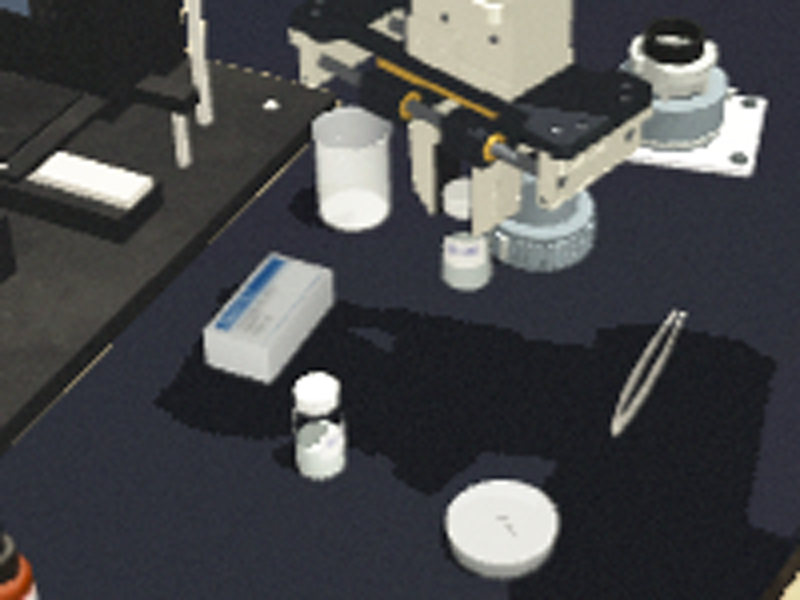

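```bash
python3 -m creep '[20,10.3,-1,-33.3,0,0,0, 20,10.3,-1,-33.3,0,0,0, 20,10.3,-1,-33.3,0,0,0, 20,10.3,0,-33.3,0,0,0, 20,10.3,0,-33.3,0,0,0, 20,10.3,0,-33.3,0,0,0, 20,10.3,0,-33.3,0,0,0, 20,10.3,0,-33.3,0,0,0, 20,10.3,0,-33.3,0,0,0, 20,10.3,0,-33.3,0,0,0, 20,0,0,0,0,0,0, 20,0,0,0,0,0,0]'
python3 - <<'E'
from h import *
t=np.load("pics/t2.npz")
P=cloud(t);X,Y,Z=P[...,0],P[...,1],P[...,2]
near=(abs(X-531)<60)&(abs(Y+87)<60)
for a,b in((81,90),(60,75),(40,47.5)):
    m=near&(Z>a)&(Z<b);q=P[m][:,:2].astype(np.float32);print(a,m.sum(),cv2.minEnclosingCircle(q),cv2.fitEllipse(q) if len(q)>5 else 0)
s6=np.load("pics/s6.npz");P=cloud(s6);X,Y,Z=P[...,0],P[...,1],P[...,2]
m=(abs(X-531)<60)&(abs(Y+87)<60)&(Z>81)&(Z<90);print(cv2.minEnclosingCircle(P[m][:,:2].astype(np.float32)))
c,s=snap("scene","s7");go(531.2,-87,95,-6.2);crop(c,230,390,120,240,5,"pics/s7c.png")
E
```

```text
clock: 14.1
position: [530.8, -86.4, 330.9]
orientation: [-1.568, 0.087, -0.083]
force: [0.4, 0.3, -0.9]
width: 24.2
81 87 ((531.0794677734375, -87.88252258300781), 22.20623207092285) ((531.0735473632812, -87.92903900146484), (40.46592712402344, 40.804779052734375), 115.9113998413086)
60 182 ((531.2721557617188, -88.53060150146484), 30.770870208740234) ((531.137939453125, -87.5353012084961), (51.9815673828125, 55.19162368774414), 82.7873764038086)
40 316 ((531.8348999023438, -88.16317749023438), 43.37897491455078) ((531.8238525390625, -88.99952697753906), (72.04344940185547, 74.25618743896484), 94.29905700683594)
((529.4310913085938, -83.90533447265625), 23.878925323486328)
t14.15 tip [530.5 -85.9 153.2] yaw -6.19 tilt 0.12 w 24.6 F [0.1 0.2 0.9]
turn y 0.01 | shift before turn [ 0.6 58.2 -0.9] | after turn [ 0.6 58.2 -0.9]
```

View pics/s7c.png

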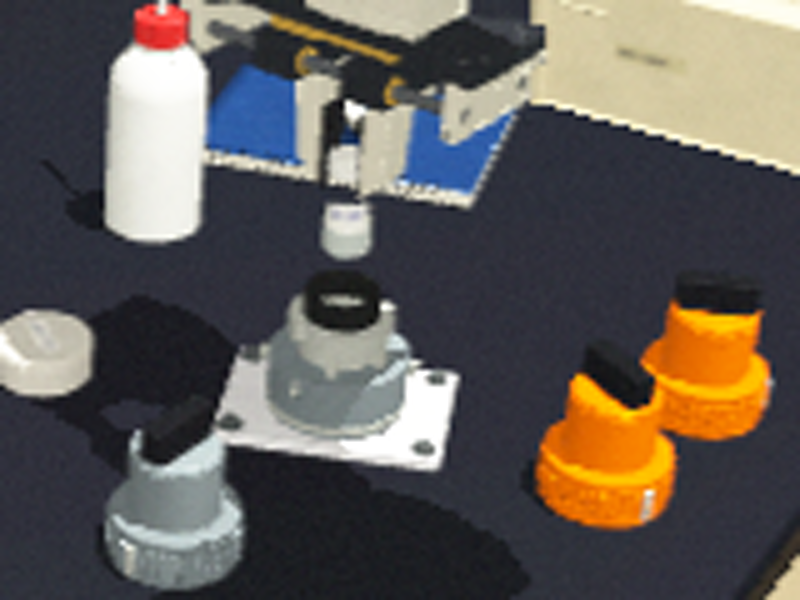

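```bash
python3 -m creep '[20,0.5,15,-0.6,0,0,0, 20,0,10,0,0,0,0, 20,0,6,0,0,0,0, 20,0,5,0,0,0,0, 20,0,5,0,0,0,0, 20,0,0,0,0,0,0]'
python3 - <<'E'
from h import *
c,s=snap("scene","s8");go(531,-86.6,91.5,-6.2);crop(c,230,390,120,240,5,"pics/s8c.png")
E
```

```text
clock: 14.9
position: [531.5, -87.5, 290.8]
orientation: [-1.569, 0.086, -0.085]
force: [0.2, 0.0, -0.3]
width: 24.3
t14.95 tip [531.7 -87.5 113.1] yaw -6.22 tilt 0.01 w 24.5 F [-0.2  0.  -0.2]
turn y -0.02 | shift before turn [-0.7 21.6  0.8] | after turn [-0.7 21.6  0.8]
```

View pics/s8c.png

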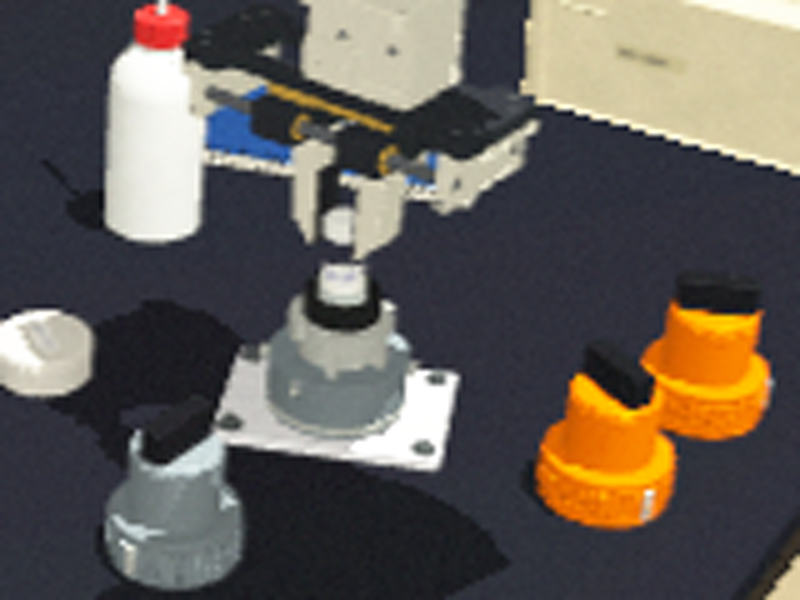

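```bash
python3 -m creep '[20,-0.5,6,0.6,0,0,0, 20,0,6,0,0,0,0, 20,0,5,0,0,0,0, 20,0,3,0,0,0,0, 20,0,0,0,0,0,0]'
python3 - <<'E'
from h import *
go(531,-86.6,91.5,-6.2)
E
```

```text
clock: 15.58
position: [531.2, -86.8, 270.8]
orientation: [-1.569, 0.086, -0.085]
force: [0.1, 0.6, 0.2]
width: 24.4
t15.57 tip [531.1 -86.8  92.8] yaw -6.22 tilt 0.03 w 24.4 F [0.1 0.6 0.2]
turn y -0.02 | shift before turn [-0.2  1.3  0.2] | after turn [-0.2  1.3  0.2]
```

```bash
python3 -m creep '[20,0,0.7,0,0,0,0, 20,0,0.6,0,0,0,0, 20,0,0.4,0,0,0,0, 20,0,0,0,0,0,0]'
python3 - <<'E'
from h import *
go(531,-86.6,91.5,-6.2)
E
```

```text
clock: 16.08
position: [531.2, -86.8, 269.4]
orientation: [-1.569, 0.085, -0.085]
force: [0.1, 0.7, -0.3]
width: 24.6
t16.07 tip [531.2 -86.8  91.4] yaw -6.21 tilt 0.01 w 24.6 F [ 0.1  0.7 -0.3]
turn y -0.01 | shift before turn [-0.2 -0.1  0.2] | after turn [-0.2 -0.1  0.2]
```

```bash
python3 -m creep '[20,0,0.5,0,0,0,0, 20,0,0,0,0,0,0]'; python3 -c "
from h import *;go(531,-86.6,91.5,-6.2)"
```

```text
clock: 16.32
position: [531.2, -86.8, 269.0]
orientation: [-1.569, 0.085, -0.085]
force: [0.1, -0.3, 0.6]
width: 24.2
t16.32 tip [531.2 -86.9  91. ] yaw -6.22 tilt 0.01 w 24.2 F [ 0.1 -0.3  0.6]
turn y -0.02 | shift before turn [-0.2 -0.5  0.2] | after turn [-0.2 -0.5  0.2]
```

```bash
python3 -m creep '[30,0,0,0,0,0,0, 36,0,0,0,0,0,0, 40,0,0,0,0,0,0, 40,0,-10,0,0,0,0, 40,0,-25,0,0,0,0, 45,0,-45,0,0,0,0, 45,0,0,0,0,0,0]'
python3 - <<'E'
from h import *
c,s=snap("scene","s9");go(534.3,79.8,170,-6.2);crop(c,230,390,120,240,5,"pics/s9c.png")
E
```

```text
clock: 17.2
position: [532.0, -87.0, 353.0]
orientation: [-1.571, 0.079, -0.091]
force: [-0.8, -0.1, 0.3]
width: 45.0
t17.25 tip [532.1 -87.1 172.9] yaw -6.21 tilt 0.24 w 45.0 F [ 0.1 -0.3  0. ]
turn y -0.01 | shift before turn [-15.2   2.7 166. ] | after turn [-15.1   2.7 166. ]
```

View pics/s9c.png

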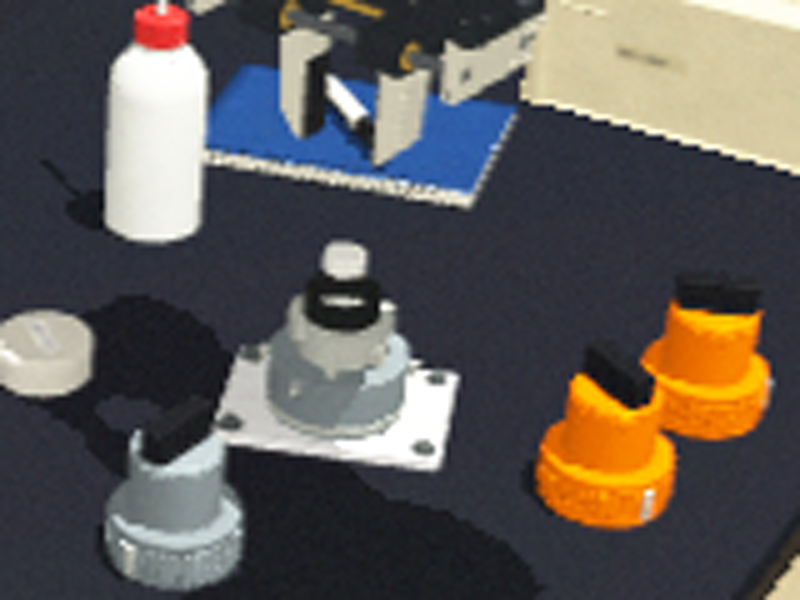

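```bash
python3 -m creep '[45,-3,0,33,0,0,0, 45,-3,0,33,0,0,0, 45,-3,0,33,0,0,0, 45,-3,0,33,0,0,0, 45,-3,0,34,0,0,0, 45,0,0,0,0,0,0, 45,0,0,0,0,0,0]' 60
python3 - <<'E'
from h import *
t,_=snap("top","t3");go(534.3,79.8,72.5,-6.2)
crop(t,200,360,130,250,5,"pics/t3c.png")
P=cloud(t);X,Y,Z=P[...,0],P[...,1],P[...,2]
near=(abs(X-531)<60)&(abs(Y+87)<60)
for a,b in((98,125),(81,90)):
    m=near&(Z>a)&(Z<b);q=P[m][:,:2].astype(np.float32);print(a,m.sum(),P[m].mean(0),cv2.minEnclosingCircle(q))
E
```

```text
clock: 18.12
position: [534.1, 79.5, 348.2]
orientation: [-1.57, 0.086, -0.084]
force: [0.4, 0.0, -0.3]
width: 45.1
t18.18 tip [534.   79.1 170.4] yaw -6.24 tilt 0.06 w 44.9 F [ 0.2  0.  -0.5]
turn y -0.04 | shift before turn [ 0.2 97.9  0.7] | after turn [ 0.2 97.9  0.7]
98 79 [531.53359091 -88.18523932 109.26100792] ((531.8200073242188, -88.77609252929688), 12.014198303222656)
81 95 [530.9187052  -87.5461011   85.07156995] ((531.0770263671875, -87.67201232910156), 22.37040138244629)
```

View pics/t3c.png

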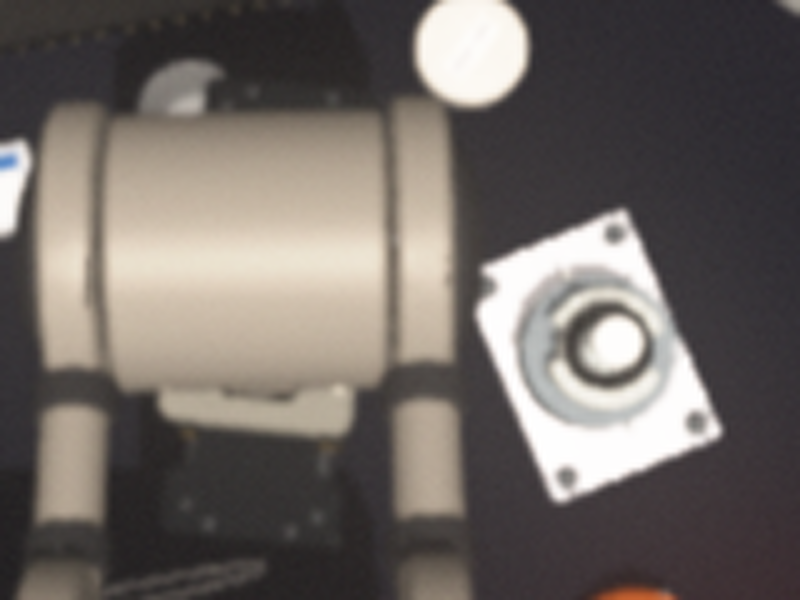

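```bash
python3 -m creep '[45,0,45,0.5,0,0,0, 45,0,35,0.2,0,0,0, 45,0,12,0,0,0,0, 45,0,6,0,0,0,0, 45,0,0,0,0,0,0, 5,0,0,0,0,0,0, 5,0,0,0,0,0,0, 5,0,0,0,0,0,0, 5,0,0,0,0,0,0, 5,0,0,0,0,0,0]' 60; python3 -c "
from h import *;go(534.3,79.8,72.5,-6.2)"
```

```text
clock: 19.42
position: [534.3, 80.5, 251.1]
orientation: [-1.569, 0.085, -0.085]
force: [-0.4, -0.6, 3.2]
width: 13.4
t19.43 tip [534.3  80.5  73.1] yaw -6.21 tilt 0.01 w 13.4 F [-0.4 -0.6  3.2]
turn y -0.01 | shift before turn [ 0.1  0.6 -0.7] | after turn [ 0.1  0.6 -0.7]
```

```bash
python3 -m creep '[5,0,-10,0,0,0,0, 5,0,-40,0,0,0,0, 5,0,-40,0,0,0,0, 5,0,-40,0,0,0,0, 5,0,0,0,0,0,0]' 60; python3 -c "
from h import *;go(531,-86.5,160,-6.2)
c,s=snap('scene','s10');crop(c,180,380,100,250,4,'pics/s10c.png')"
```

```text
clock: 20.05
position: [534.7, 80.6, 383.9]
orientation: [-1.569, 0.08, -0.09]
force: [0.6, 0.1, -4.4]
width: 13.7
t20.05 tip [535.9  80.6 205.9] yaw -6.21 tilt 0.38 w 13.7 F [ 0.6  0.1 -4.4]
turn y -0.01 | shift before turn [  14.1   45.8 -166.5] | after turn [  14.    45.8 -166.5]
```

View pics/s10c.png

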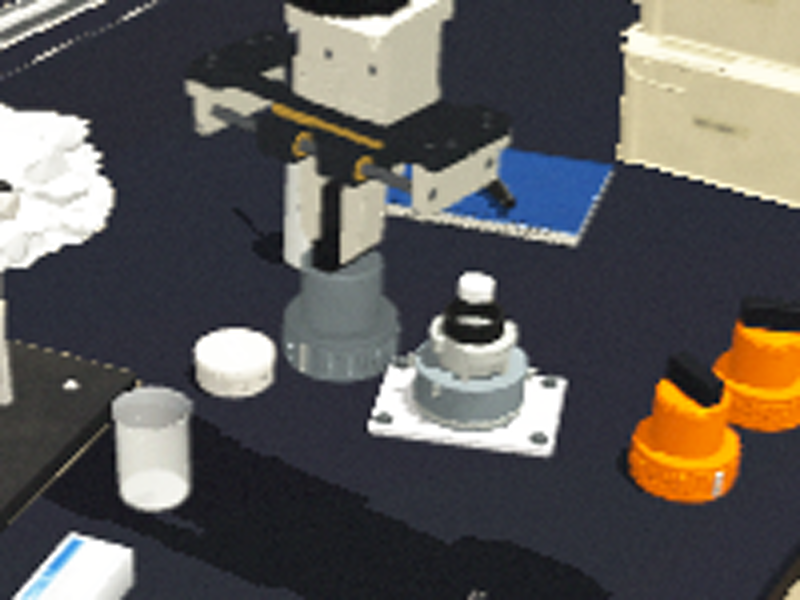

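```bash
python3 -m creep '[5,2.8,0,-33.5,0,0,0, 5,2.8,0,-33.5,0,0,0, 5,2.8,0,-33.5,0,0,0, 5,2.8,0,-33.5,0,0,0, 5,2.8,0,-33,0,0,0, 5,0,0,0,0,0,0, 5,0,0,0,0,0,0]' 60; python3 -c "
from h import *;go(531,-86.5,160,-6.2)
c,s=snap('scene','s11');crop(c,230,390,100,220,5,'pics/s11c.png')"
```

```text
clock: 20.98
position: [529.8, -86.7, 379.2]
orientation: [-1.568, 0.088, -0.083]
force: [0.4, 0.8, -4.8]
width: 13.4
t20.98 tip [529.3 -86.5 201.2] yaw -6.24 tilt 0.20 w 13.4 F [ 0.4  0.8 -4.8]
turn y -0.04 | shift before turn [ 1.3 41.2  0.3] | after turn [ 1.3 41.2  0.3]
```

View pics/s11c.png

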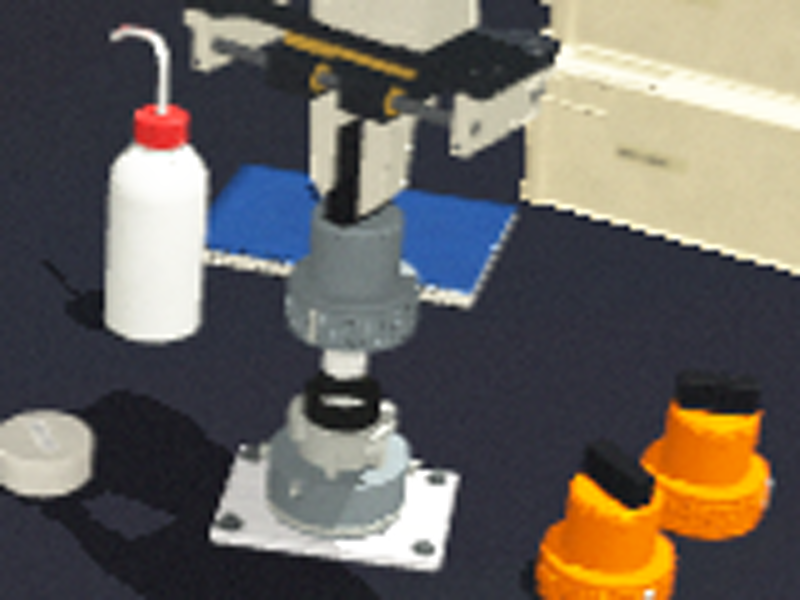

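```bash
python3 -m creep '[5,1,15,0,0,0,0, 5,0.3,15,0,0,0,0, 5,0,12,0,0,0,0, 5,0,8,0,0,0,0, 5,0,5,0,0,0,0, 5,0,0,0,0,0,0, 5,0,0,0,0,0,0]' 60; python3 -c "
from h import *;go(531,-86.5,137,-6.2)"
```

```text
clock: 21.9
position: [531.6, -87.2, 326.3]
orientation: [-1.569, 0.085, -0.086]
force: [0.3, 0.7, -5.1]
width: 13.3
t21.90 tip [531.7 -87.3 148.3] yaw -6.22 tilt 0.05 w 13.3 F [ 0.3  0.7 -5.1]
turn y -0.02 | shift before turn [-0.7 11.3  0.7] | after turn [-0.7 11.3  0.7]
```

```bash
python3 -m creep '[5,-0.5,4,0.5,0,0,0, 5,0,4,0,0,0,0, 5,0,3,0,0,0,0, 5,0,0,0,0,0,0]' 60; python3 -c "
from h import *;go(531,-86.5,130,-6.2)"; python3 -m creep '[5,0,3,0,0,0,0, 5,0,3,0,0,0,0, 5,0,2,0,0,0,0, 5,0,0,0,0,0,0]' 60; python3 -c "
from h import *;go(531,-86.5,122,-6.2)"
```

```text
clock: 22.4
position: [530.9, -86.6, 314.6]
orientation: [-1.569, 0.086, -0.085]
force: [0.4, 0.2, -4.0]
width: 13.2
t22.40 tip [530.8 -86.6 136.6] yaw -6.22 tilt 0.04 w 13.2 F [ 0.4  0.2 -4. ]
turn y -0.02 | shift before turn [0.  6.6 0.1] | after turn [0.  6.6 0.1]
clock: 22.9
position: [531.2, -86.6, 307.5]
orientation: [-1.569, 0.084, -0.086]
force: [-0.6, 0.2, 3.5]
width: 13.3
t22.90 tip [531.4 -86.7 129.5] yaw -6.22 tilt 0.07 w 13.3 F [-0.6  0.2  3.5]
turn y -0.02 | shift before turn [-0.2  7.5  0.1] | after turn [-0.2  7.5  0.1]
```

```bash
python3 -m creep '[5,0,2.5,0,0,0,0, 5,0,2.5,0,0,0,0, 5,0,2.5,0,0,0,0, 5,0,0.4,0,0,0,0, 5,0,0,0,0,0,0, 5,0,0,0,0,0,0]' 60; python3 -c "
from h import *;go(531,-86.5,122.5,-6.2)"
```

```text
clock: 23.65
position: [531.2, -86.7, 300.7]
orientation: [-1.57, 0.083, -0.087]
force: [-2.6, 1.1, 13.4]
width: 13.6
t23.65 tip [531.6 -86.9 122.7] yaw -6.21 tilt 0.14 w 13.6 F [-2.6  1.1 13.4]
turn y -0.01 | shift before turn [-0.2  0.2  0.2] | after turn [-0.2  0.2  0.2]
```

```bash
python3 -m creep '[5,0,0.7,0,0,0,0, 5,0,0,0,0,0,0, 5,0,0,0,0,9,0, 5,0,0,0,0,9,0, 5,0,0,0,0,9,0, 5,0,0,0,0,9,0, 5,0,0,0,0,9,0, 5,0,0,0,0,9,0, 5,0,0,0,0,6,0, 5,0,0,0,0,2,0, 5,0,0,0,0,0,0, 5,0,0,0,0,0,0]' 60; python3 -c "
from h import *;go(531,-86.5,122.5,-68.2)
from workcell import r;print(r.state()['moment'])"
```

```text
clock: 25.15
position: [531.7, -87.2, 300.5]
orientation: [-1.365, 0.92, -0.929]
force: [-1.6, -1.8, 12.8]
width: 13.3
t25.15 tip [532.6 -87.6 122.5] yaw -68.20 tilt 0.31 w 13.3 F [-1.6 -1.8 12.8]
turn y 0.00 | shift before turn [-0.9 -0.  -0.4] | after turn [-0.9 -0.  -0.4]
[-0.05472247  0.42358732  0.11696481]
```

```bash
python3 -m creep '[5,0,0.3,0,0,1.5,0, 5,0,0,0,0,0,0]' 60; python3 -c "
from h import *;go(531,-86.5,122.5,-68.2)
from workcell import r;print(r.state()['moment'])"
```

```text
clock: 25.4
position: [531.7, -87.1, 300.2]
orientation: [-1.355, 0.94, -0.949]
force: [-1.9, -2.5, 13.7]
width: 13.4
t25.40 tip [532.6 -87.6 122.2] yaw -69.71 tilt 0.30 w 13.4 F [-1.9 -2.5 13.7]
turn y -1.51 | shift before turn [-0.9 -0.3 -0.5] | after turn [-0.9 -0.3 -0.4]
[-0.16007023  0.43568223  0.20551691]
```

```bash
python3 -m creep '[5,0,0,0,0,1.5,0, 5,0,0,0,0,0,0]' 60; python3 -c "
from h import *;go(531,-86.5,122.5,-68.2)
from workcell import r;print(r.state()['moment'])"
```

```text
clock: 25.65
position: [531.7, -87.1, 300.2]
orientation: [-1.346, 0.96, -0.969]
force: [-1.8, -1.8, 13.3]
width: 13.4
t25.65 tip [532.6 -87.6 122.2] yaw -71.21 tilt 0.31 w 13.4 F [-1.8 -1.8 13.3]
turn y -3.01 | shift before turn [-0.8 -0.3 -0.5] | after turn [-0.8 -0.3 -0.5]
[-0.18969729  0.43133013  0.21841917]
```

```bash
python3 -m creep '[5,0,0,0,0,2,0, 5,0,0,0,0,0,0]' 60; python3 -c "
from h import *;go(531,-86.5,122.5,-68.2)
from workcell import r;print(r.state()['moment'])
c,s=snap('scene','s12');crop(c,230,390,100,220,5,'pics/s12c.png')"
```

```text
clock: 25.9
position: [531.7, -87.1, 300.2]
orientation: [-1.333, 0.986, -0.995]
force: [-0.9, -0.8, 12.3]
width: 13.2
t25.90 tip [532.6 -87.5 122.2] yaw -73.20 tilt 0.31 w 13.2 F [-0.9 -0.8 12.3]
turn y -5.00 | shift before turn [-0.8 -0.3 -0.5] | after turn [-0.8 -0.3 -0.5]
[-0.08724362  0.38245923  0.22172596]
```

View pics/s12c.png

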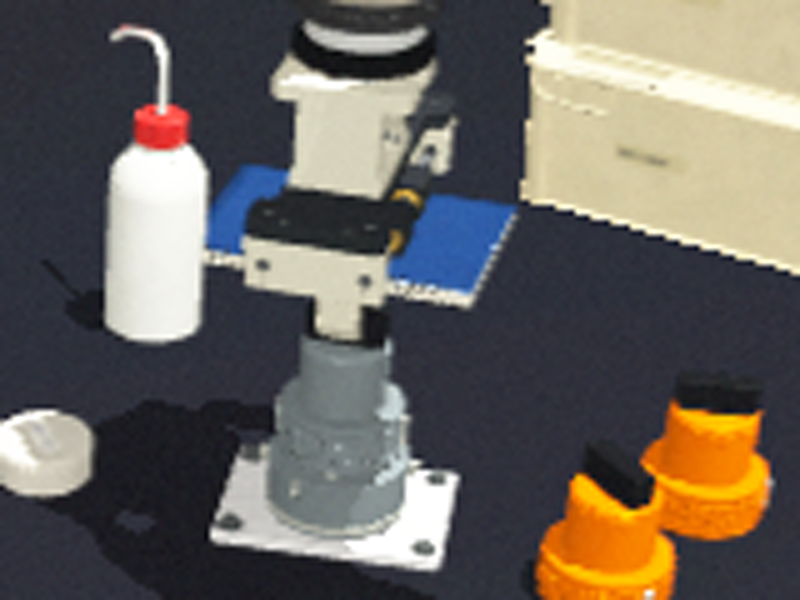

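```bash
python3 -m creep '[5,0,-2.5,0,0,0,0, 5,0,-2.5,0,0,0,0, 5,0,-2.5,0,0,0,0, 5,0,-1,0,0,0,0, 5,0,0,0,0,0,0, 5,0,0,0,0,0,0]' 60; python3 -c "
from h import *;go(531,-86.5,130,-68.2)
from workcell import r;print(r.state()['moment'])"
```

```text
clock: 26.7
position: [531.5, -86.9, 307.0]
orientation: [-1.333, 0.989, -0.993]
force: [2.8, -2.3, 5.8]
width: 13.1
t26.70 tip [531.9 -87.  129. ] yaw -73.22 tilt 0.14 w 13.1 F [ 2.8 -2.3  5.8]
turn y -5.02 | shift before turn [-0.5 -1.  -0.4] | after turn [-0.5 -1.  -0.3]
[-0.38640333 -0.54368666  0.04721291]
```

```bash
python3 -m creep '[5,0,-1.5,0,0,0,0, 5,0,0,0,0,0,0, 5,0,0,0,0,0,0]' 60; python3 -c "
from h import *;go(531,-86.5,130,-68.2)"; python3 -m creep '[5,0,-1.5,0,0,0,0, 5,0,0,0,0,0,0, 5,0,0,0,0,0,0]' 60; python3 -c "
from h import *;go(531,-86.5,130,-68.2)"
```

```text
clock: 27.08
position: [531.2, -86.7, 308.0]
orientation: [-1.333, 0.99, -0.991]
force: [3.4, -1.2, 2.1]
width: 13.5
t27.07 tip [531.3 -86.7 130. ] yaw -73.22 tilt 0.04 w 13.5 F [ 3.4 -1.2  2.1]
turn y -5.02 | shift before turn [-0.2 -0.  -0.1] | after turn [-0.2 -0.  -0.1]
clock: 27.45
position: [531.1, -86.5, 308.2]
orientation: [-1.334, 0.992, -0.99]
force: [7.9, -1.9, -7.5]
width: 13.4
t27.45 tip [530.9 -86.5 130.2] yaw -73.23 tilt 0.06 w 13.4 F [ 7.9 -1.9 -7.5]
turn y -5.03 | shift before turn [-0.1  0.2 -0.1] | after turn [-0.1  0.2 -0.1]
```

```bash
python3 -m creep '[5,0,1.5,0,0,0,0, 40,0,0,0,0,0,0, 40,0,0,0,0,0,0, 40,0,0,0,0,0,0, 40,0,-30,0,0,0,0, 40,0,-50,0,0,0,0, 40,0,-20,0,0,0,0, 40,30,0,-40,0,0,0, 40,30,0,-40,0,0,0, 40,0,0,0,0,0,0, 40,0,0,0,0,0,0]' 60
python3 - <<'E'
from h import *
go(531,-86.5,130,-68.2)
w,s=snap("wrist","w5");t,_=snap("top","t5");c,_=snap("scene","s13")
crop(c,150,390,100,280,3.3,"pics/s13c.png");crop(t,150,390,110,290,3.3,"pics/t5c.png")
for n,cc,st in(("w",w,s),("t",t,None)):
    P=cloud(cc,st);X,Y,Z=P[...,0],P[...,1],P[...,2]
    near=(abs(X-530)<60)&(abs(Y+88)<60)
    for a,b,l in((139,150,"bar"),(122,131,"drumtop")):
        m=near&(Z>a)&(Z<b)
        if m.sum()<6: print(n,l,"few");continue
        rc=cv2.minAreaRect(P[m][:,:2].astype(np.float32));print(n,l,m.sum(),P[m].mean(0).round(1),np.round(rc[1],1),rc[2])
E
```

```text
clock: 28.82
position: [471.8, -167.0, 408.1]
orientation: [-1.333, 0.991, -0.991]
force: [-0.5, -0.3, -0.2]
width: 40.2
t28.82 tip [ 471.8 -166.9  230.1] yaw -73.25 tilt 0.03 w 40.2 F [-0.5 -0.3 -0.2]
turn y -5.05 | shift before turn [-60.  100.1  79.9] | after turn [-52.7 100.1  84.9]
w bar 1122 [531.3 -88.  144.1] [45.6 14.5] 16.393310546875
w drumtop 1643 [531.7 -90.5 125.9] [49.3 50.1] 30.878894805908203
t bar 119 [530.5 -88.5 144.3] [45.2 14.4] 17.004940032958984
t drumtop 204 [529.8 -87.1 126.4] [48.8 46.5] 89.55321502685547
```

View pics/w5.png

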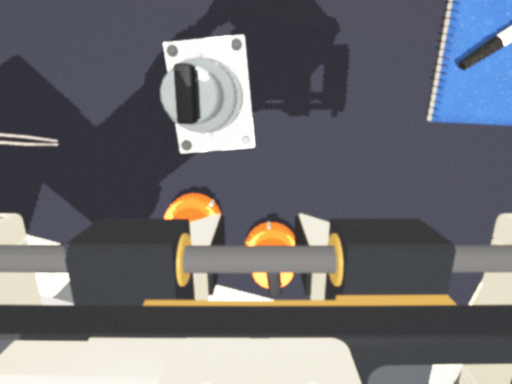

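View pics/s13c.png

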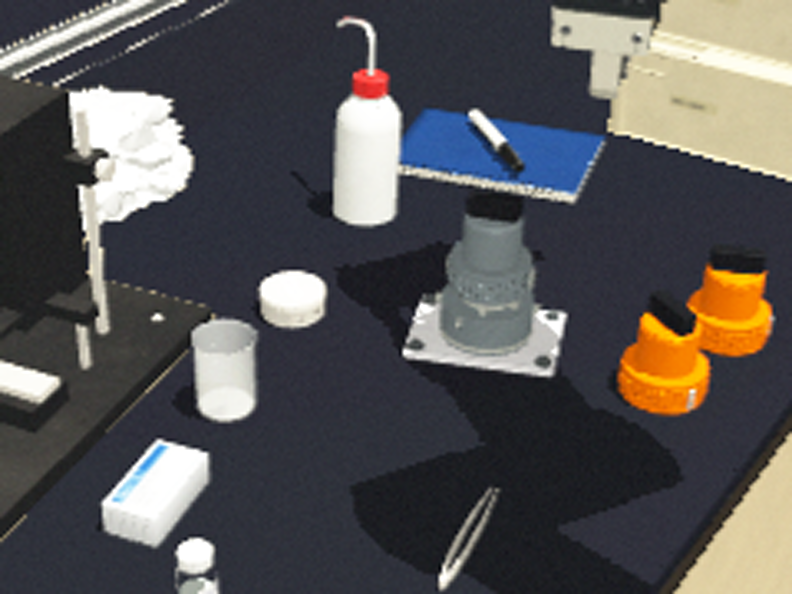

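View pics/t5c.png

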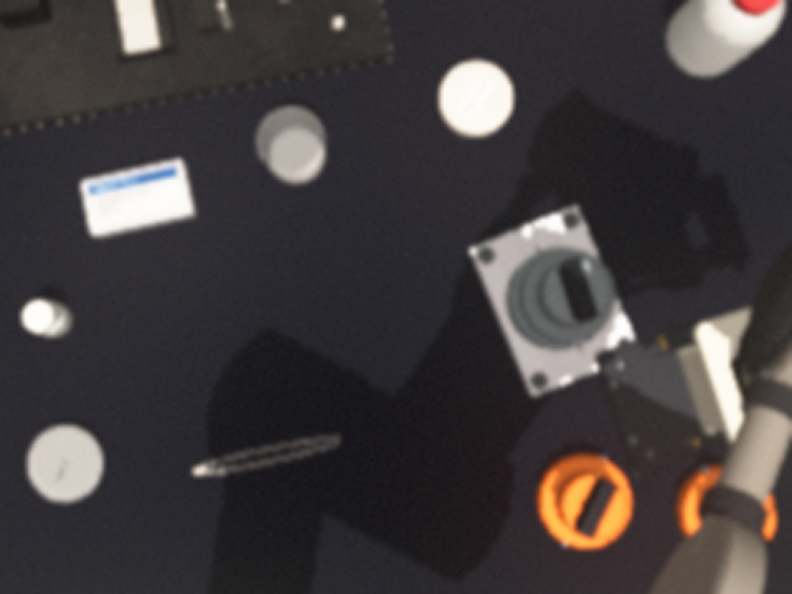

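```bash
python3 -m creep '[40,-30,0,40,0,0,0, 40,-30,0,40,0,0,0, 40,0,0,0,0,0,0, 40,0,50,0,0,0,0, 40,0,38,0,0,0,0, 40,0,10.5,0,0,0,0, 40,0,0,0,0,0,0, 5,0,0,0,0,0,0, 5,0,0,0,0,0,0, 5,0,0,0,0,0,0, 5,0,0,0,0,0,0]' 40; python3 -c "
from h import *;go(531,-86.8,130,-69.2)
from workcell import r;print(r.state()['moment'])"
```

```text
clock: 30.35
position: [531.1, -86.6, 310.2]
orientation: [-1.333, 0.99, -0.992]
force: [-0.5, 0.5, 3.1]
width: 13.5
t30.35 tip [531.3 -86.7 132.2] yaw -73.22 tilt 0.07 w 13.5 F [-0.5  0.5  3.1]
turn y -4.02 | shift before turn [ 0.1  2.2 -0.2] | after turn [ 0.1  2.2 -0.2]
[ 0.05293283  0.09098487 -0.0734106 ]
```

```bash
for i in 1 2; do python3 -m creep '[5,0,0,0,0,-1,0, 5,0,0,0,0,-1,0, 5,0,0,0,0,0,0]' ; python3 -c "
from h import *;go(531,-86.8,130,-69.2)
from workcell import r;print(r.state()['moment'])"; done
```

```text
clock: 30.72
position: [531.2, -86.6, 309.7]
orientation: [-1.347, 0.963, -0.965]
force: [0.6, -0.8, 3.0]
width: 13.2
t30.73 tip [531.3 -86.7 131.7] yaw -71.20 tilt 0.05 w 13.2 F [ 0.6 -0.8  3. ]
turn y -2.00 | shift before turn [ 0.1  1.7 -0.2] | after turn [ 0.1  1.7 -0.2]
[ 0.02774152 -0.09985922 -0.00057199]
clock: 31.1
position: [531.1, -86.6, 309.6]
orientation: [-1.359, 0.937, -0.938]
force: [1.9, 0.2, 4.2]
width: 13.6
t31.10 tip [531.2 -86.7 131.6] yaw -69.20 tilt 0.03 w 13.6 F [1.9 0.2 4.2]
turn y 0.00 | shift before turn [ 0.1  1.6 -0.2] | after turn [ 0.1  1.6 -0.2]
[ 0.03027912 -0.25696754 -0.07223877]
```

```bash
python3 -m creep '[5,0,-1.5,0,0,0,0, 5,0,-1,0,0,0,0, 5,0,0,0,0,0,0]'; python3 -c "
from h import *;go(531,-86.8,130,-69.2)"; python3 -m creep '[5,0,1.8,0,0,0,0, 5,0,0,0,0,0,0, 40,0,0,0,0,0,0, 40,0,0,0,0,0,0, 40,0,0,0,0,0,0, 40,0,-30,0,0,0,0, 40,0,-50,0,0,0,0, 40,0,-20,0,0,0,0, 40,30,0,-40,0,0,0, 40,30,0,-40,0,0,0, 40,0,0,0,0,0,0, 40,0,0,0,0,0,0]'
python3 - <<'E'
from h import *
go(531,-86.5,130,-68.2)
w,s=snap("wrist","w6");t,_=snap("top","t6");c,_=snap("scene","s14")
crop(c,230,390,120,240,5,"pics/s14c.png")
for n,cc,st in(("w",w,s),("t",t,None)):
    P=cloud(cc,st);X,Y,Z=P[...,0],P[...,1],P[...,2]
    near=(abs(X-530)<60)&(abs(Y+88)<60)
    m=near&(Z>139)&(Z<150);rc=cv2.minAreaRect(P[m][:,:2].astype(np.float32));print(n,m.sum(),P[m].mean(0).round(1),np.round(rc[1],1),rc[2])
E
```

```text
clock: 31.48
position: [531.2, -86.6, 310.4]
orientation: [-1.359, 0.939, -0.937]
force: [7.0, -0.1, -10.1]
width: 13.5
t31.48 tip [531.  -86.5 132.4] yaw -69.23 tilt 0.06 w 13.5 F [  7.   -0.1 -10.1]
turn y -0.03 | shift before turn [ 0.1  2.4 -0.3] | after turn [ 0.1  2.4 -0.3]
clock: 32.98
position: [477.6, -170.9, 410.3]
orientation: [-1.359, 0.938, -0.938]
force: [0.5, -0.9, 0.1]
width: 39.9
t32.98 tip [ 477.6 -170.8  232.3] yaw -69.25 tilt 0.02 w 39.9 F [ 0.5 -0.9  0.1]
turn y -1.05 | shift before turn [-60.  102.3  79.8] | after turn [-58.5 102.3  80.9]
w 1118 [531.6 -88.  144.1] [46.  14.5] 20.93673324584961
t 120 [530.5 -88.5 144.4] [45.4 14.5] 20.537809371948242
```

View pics/s14c.png

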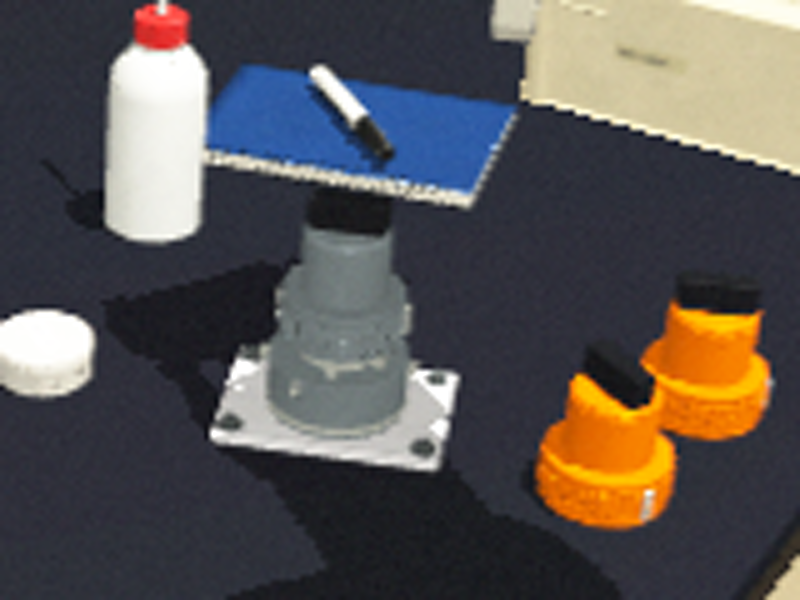

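View pics/t6.png

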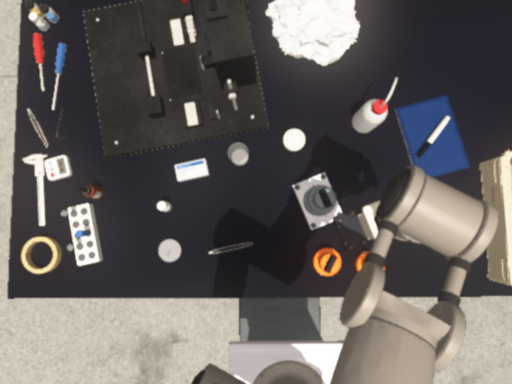

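Bar yaw is back to 20.5–20.9°, as at the start. It resists a 10 N pull, and the bystanders are where they were. Handing in.

```bash
python3 -c "
from workcell import r;print(r.close_job())"
```

```text
the job is handed in; nothing more can be done
None
```

The vial is in the pot's well and the cap is back on and locked; I handed the job in at about 33 s.

I freed the cap, stood it on the bench about 167 mm from the pot, and took the vial farthest to the robot's right. I stood it upright in the well and let go of it. Its top then measured 109 mm, as expected for standing on the well floor, about 1 mm off centre. Then I refitted the cap, pressed it, turned it clockwise and let it spring up.

**Last checks:**
- **Locked:** The cap did not come up under a pull of about 10 N, and the top of its bar is at 144 mm, as at the start.
- **Bar angle:** The bar lies at about 20.7°. It was at about 20–21° at the start, and the foot plate measures about 22°.
- **Bystanders:** The top view shows the beaker, dish, boxes, tweezers, wash bottle, the other vial and the orange caps where they were. The robot was clear of everything.

**What disagreed:** I felt no sharp stop on the clockwise turn, only a steady 0.2 N m, and I turned the cap about 4° past the foot plate's line. It sprang up and held there. I then regripped it and turned it back 4° within the play of its notches before the final pull test.

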